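# Prime the handpiece oiler

## Robot

A 6-joint arm with a two-finger parallel gripper is mounted at the origin on a cart in front of the work surface, level with it; the furniture and walls round the work are solid. World frame = base frame: x ahead of the robot, y to its left, z up, the work surface at z = 0. Lengths are in m, angles in rad, forces in N, time in s.
With the tool pointing down it reaches from about 0.375 to 0.9 m from the base axis. Payload 3.1 kg.
Tool frame: the origin (TCP) lies between the finger pads; the fingertips stand 17 mm ahead of it and the grasp point (between the pads) lies 2 mm behind it (robot.nose_length is the distance from the TCP to the fingertips, in m); z points along the fingers, y is the line along which they close (so a half turn about z gives the same grasp; the last joint's range is limited). The gripper opens to 87 mm and grips with 3 to 60 N. Pads are 19 mm wide; open, the fingers measure 117 mm over their backs; the gripper's body (75 mm by 190 mm) begins 51 mm behind the grasp point.
Start: joints at [1.095, 0.527, 1.433, -0, 1.181, -0.178], TCP at [0.183, 0.598, 0.24] pointing down, gripper open.
Joint ranges: [-3.08, 3.08], [-0.75, 2.2], [0.22, 2.44], [-1.43, 4.57], [0, 2.65], [-2.85, 2.85]. Speed limits (rad/s): [2.79, 2.79, 3.14, 3.14, 3.14, 3.14].

## Interface

Orientations are given as a unit quaternion [x, y, z, w].
In Python, from rig import robot, cams gives the robot as it stands.
- The arm moves only by the shell command python3 -m pendant 'ROWS' [FORCE]. ROWS is JSON, a list of rows, each an object with "jaw": the opening, from 0 (shut) to 1 (fully open); "linear": the shift along the tool's x, y, z in cm, a list of three; "twist": the turn about the tool's z in degrees. A call has 1 to 12 rows; each row shifts and turns the commanded pose from where the row before left it, along the tool's axes as they then stand; what a row does not reach is not made up. A row lasts 1/12 s, in which the tool goes at most 41.7 mm and 7.16 degrees, less where a joint would pass 70% of its speed; a pose out of reach is approached as far as the arm can. A call is refused whole if a number of a shift passes 4.17 or a number of a turn 7.16, either way. A call with a gripper value outside its range is refused whole. The fingers move at their own pace and stop on an object; FORCE is the grip in N (left out, the last holds). Time passes only in rows, so rows that do not move let the fingers close. It gives the time, the measured TCP pose, the force, the opening and the grip force at its end, in the units of the state.
- robot.get_obs(): the state, without advancing time (a new reading comes with each control period).
- cams.camera(name): name is "scene" or "top" or "wrist"; returns a dict with "color" (384x512x3 uint8, blue, green, red), "depth" (384x512 float32, m along the optical axis (not along the pixel's ray), 0 where there is no reading), "fov_y" (degrees; the focal length in pixels is half the picture's height over the tangent of half this angle, whatever the lens; pixels are square), "cx", "cy" (the principal point, pixels), "k1" (the pictures are not rectified: a ray, as slopes to the right and down, at radius r is drawn at 1 + k1 r^2 times it, then the intrinsics apply), "view" (4x4, takes a point from world to camera coordinates). Camera axes: x right, y down, z forward; pixel columns grow to the right and rows downward; lengths in m; the calibration is good to about 2 mm. A picture is of the moment at which its call begins.
- robot.hand_in(): hands the job in; it is judged then, once.
The state is a dict: "time": time; "q": joint angles; "joint_velocities": joint speeds; "joint_torque": joint torques, N m; "position": TCP position; "tool_rot": TCP orientation; "ft_force": force on the tool from outside, world axes, zero at the start; "moment": the same for the moment, N m; "grip_width": finger opening in m; "grip_force": force on a finger pad.
Only numpy, scipy, OpenCV 4.12 (cv2) and the standard library are available. Lean on these libraries where they do the work, as an engineer would, in place of code of your own. Each camera call takes 0.05 s, during which the arm holds its last target. There are 200 camera calls.

## Task

Prime the handpiece oiler on the desk: press its round-capped spring plunger all the way down with the fingertips and let it spring fully back up, again and again, until the steel indicator pin beside it has come all the way out. Leave the pin itself untouched, do not lift, tip or push the oiler about, and leave the things round it where they are; finish with the plunger released and up.

Things in the scene. Friction and masses are not known exactly. Their poses are not given: they have to be found in the camera images.
- oiler: white housing, 70 mm high, on a foot plate 104 x 170 mm (x by y), 0.95 kg, standing loose. Origin: centre of its underside; z up; -x is its front (two spigots). Plunger at y = +48 mm, indicator pin at y = -48 mm, both at x = 0; a low filler cap (80 mm high) between. A tall microscope stands on the desk to its right (about x 0.48 to 0.72, y -0.18 to -0.35, 0.4 m high).
- plunger (a joint): how far the plunger is pressed, m: 0 = fully up, 0.018 = fully down. Its spring takes 6 N to start and about 10 N at the bottom, 4 N more at 0.1 m/s; let go, it returns by itself in about 0.3 s.
- plunger_top (a point): centre of the flat top of the plunger's round black cap, 34 mm across (flat top 26 mm); 112 mm above the desk when up, 94 mm when fully down. Press straight down here.
- indicator_pin (a joint): how far the indicator pin has come out, m: 0 = in, 0.040 = fully out (it goes no farther by pumping). It starts somewhere between 0 and 0.018. It stays still while the plunger goes down and climbs a notch as the plunger springs back; each full stroke gives about 0.010 (the first between 0 and 0.014), strokes shorter than about 0.016 may give nothing. It stays where it is between strokes.
- pin_top (a point): centre of the top of the indicator pin, a steel rod 8 mm across in a conical steel collar: 84 mm above the desk when in, 124 mm when fully out.
- oil_bottle: brown bottle with a black screw cap, 26 mm across, 62 mm high; bystander beside the oiler. Origin: centre of its underside
- stain_bottle: purple bottle with a white cap, 28 mm across, 55 mm high; bystander beside the oiler. Origin: centre of its underside
- cleaner_bottle: white bottle with a blue cap, 34 mm across, 85 mm high; bystander behind the oiler. Origin: centre of its underside
- mouth_mirror: steel mouth mirror lying down, 148 x 22 x 9 mm (long along its x); bystander in front of the oiler. Origin: centre of its underside
- slide_mailer_0: flat slide carrier, 87 x 34 x 12 mm (long along its x); bystander behind the oiler. Origin: centre of its underside

How it is judged:
On the way, in this order (a step that is already met when the one before it is completed fails the run):
1. the plunger has been pressed down a first time (value of joint plunger above 0.012 m).
2. the indicator pin is all the way out (value of joint indicator_pin above 0.036 m), for 0.2 s.
At the end, for the whole second after the job is handed in: The indicator pin is out by more than 36 mm of 40, the plunger is up again (within 3 mm), the oiler stands flat and at rest within 20 mm of where it stood, and every bystander is within 25 mm of its place (value of joint indicator_pin above 0.036 m and value of joint plunger below 0.003 m and distance of oiler from where it was at the start of the episode below 0.02 m and angle between oiler's own z axis and vertical below 0.05 rad and linear speed of oiler below 0.01 m/s and distance of each of oil_bottle, stain_bottle, cleaner_bottle, mouth_mirror, slide_mailer_0 from where it was at the start of the episode below 0.025 m); the robot touches nothing.
It fails at once if the robot touches the indicator pin (contact force between any of the fingers, the arm and indicator_pin above 0.5 N).
It fails at once if the oiler is lifted, tipped or pushed away (over 8 mm up, 0.12 rad, 20 mm) (height (world z) of oiler above 0.008 m or angle between oiler's own z axis and vertical above 0.12 rad or distance of oiler from where it was at the start of the episode above 0.02 m).
It fails at once if a bystander is carried or knocked away (moved over 25 mm) (distance of any of oil_bottle, stain_bottle, cleaner_bottle, mouth_mirror, slide_mailer_0 from where it was at the start of the episode above 0.025 m).
It also fails if it takes over 40 s, if anything falls off the work surface, if the arm or the gripper's body presses on something with over 40 N, if the wrist force passes 120 N, or if a joint passes its speed limit or range.

## Working session

There is one attempt and no reset: what is moved stays moved. The work goes in short steps, Python scripts to look and compute and a shell command to move; the robot and the scene stay as the last step left them, time stands still between calls to the robot, and variables do not carry over. Pictures are saved under pics/ and viewed, at most 10 in all, crops included, and the job is handed in when it is done.

```bash
mkdir -p pics
cat > h.py <<'E'
import numpy as np,cv2
from rig import robot,cams
def world(c):
    h,w=c["depth"].shape; f=h/2/np.tan(np.radians(c["fov_y"])/2)
    v,u=np.mgrid[0:h,0:w].astype(float)
    K=np.array([[f,0,c["cx"]],[0,f,c["cy"]],[0,0,1]])
    p=cv2.undistortPoints(np.stack([u,v],-1).reshape(-1,1,2),K,np.array([c["k1"],0,0,0.])).reshape(h,w,2)
    d=c["depth"]; P=np.stack([p[...,0]*d,p[...,1]*d,d,np.ones_like(d)],-1)
    W=(P@np.linalg.inv(c["view"]).T)[...,:3]; W[d==0]=np.nan
    return W
E
python3 - <<'E'
from h import *
for n in("top","scene"):
    c=cams.camera(n); np.save(n+".npy",world(c)); cv2.imwrite(f"pics/{n}1.png",c["color"])
o=robot.get_obs(); print(o)
E
```

```text
{'time': 0.1, 'q': array([ 1.09545344e+00,  5.28391226e-01,  1.43375021e+00, -2.82039113e-05,
        1.18141967e+00, -1.78485598e-01]), 'joint_velocities': array([-0.00109393, -0.00297931, -0.00089616,  0.00085958, -0.00136026,
       -0.00072025]), 'joint_torque': array([-7.67373658e-04, -4.40985882e+01, -1.77149284e+01,  6.34794636e-02,
        5.34035428e-02, -2.57586942e-05]), 'position': array([0.18250426, 0.59711031, 0.23866601]), 'tool_rot': array([ 1.47878857e-01,  9.89004992e-01, -9.36284991e-04, -3.03705773e-04]), 'ft_force': array([ 0.89035632, -0.02606564,  0.18787381]), 'moment': array([-0.01902416, -0.03670976, -0.00560274]), 'grip_force': 0.0, 'grip_width': 0.0865437971169745}
```

View pics/top1.png

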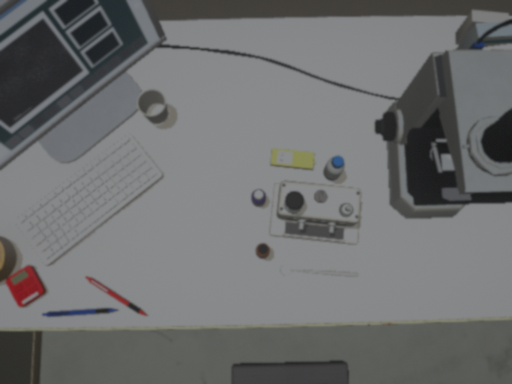

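View pics/scene1.png

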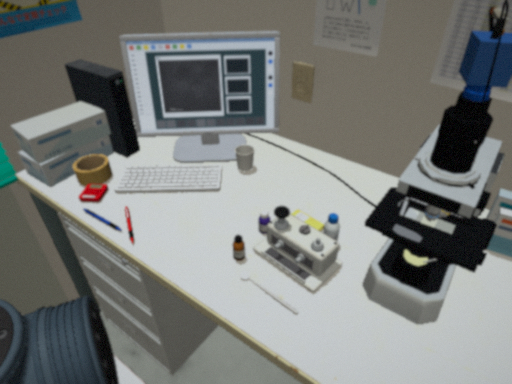

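The top view shows the plunger cap (black) at about (294,201), the pin in its collar at (346,209), the filler cap at (320,196), the oil bottle at (262,251), the stain bottle at (259,197) and the cleaner at (336,165). The scene view agrees: the cap is at (282,212).

Run:
```python
from h import *
W=np.load("top.npy")
for n,u,v in(("plg",294,201),("pin",346,209),("filler",320,196),("oil",262,251),("stain",259,197),("clean",337,163),("desk",230,230)): print(n,np.round(W[v,u],4))
W2=np.load("scene.npy"); print(np.round(W2[212,282],4))
for n,X in(("top",W),("scene",W2)):
    m=(X[...,2]>.103)&(X[...,2]<.12)&(abs(X[...,0]-W[201,294,0])<.04)&(abs(X[...,1]-W[201,294,1])<.04)
    p=X[m]; print(n,m.sum(),p.mean(0),p.min(0),p.max(0))
m=(W[...,2]>.06)&(W[...,2]<.078)&(abs(W[...,0]-W[196,320,0])<.08)&(abs(W[...,1]-W[196,320,1])<.1)
p=W[m][:,:2].astype(np.float32); print(cv2.minAreaRect(p))
```

```text
plg [0.5285 0.0261 0.1145]
pin [ 0.5167 -0.0671  0.0915]
filler [ 0.5435 -0.0238  0.08  ]
oil [0.4486 0.0827 0.0646]
stain [0.5492 0.0858 0.0559]
clean [ 0.6024 -0.0567  0.0872]
desk [0.4967 0.1429 0.0009]
[0.5239 0.0199 0.1124]
top 292 [0.53065954 0.02589612 0.11218541] [0.51493744 0.00992498 0.10642515] [0.54764081 0.04144574 0.11585294]
scene 162 [0.52684302 0.02266229 0.11045509] [0.51317052 0.00814764 0.1034315 ] [0.54435913 0.04091578 0.11392633]
((0.5638723969459534, -0.027417682111263275), (0.15052960813045502, 0.12124350666999817), 82.57217407226562)
```

```bash
python3 -m pendant '[{"jaw":0,"linear":[-2.5,-2.2,0],"twist":0},{"jaw":0,"linear":[-2.5,-2.2,0],"twist":0},{"jaw":0,"linear":[-2.5,-2.2,0],"twist":0},{"jaw":0,"linear":[-2.5,-2.2,0],"twist":0},{"jaw":0,"linear":[-2.5,-2.2,0],"twist":0},{"jaw":0,"linear":[-2.5,-2.2,0],"twist":0},{"jaw":0,"linear":[-2.5,-2.2,0],"twist":0},{"jaw":0,"linear":[-2.5,-2.2,0],"twist":0},{"jaw":0,"linear":[-2.5,-2.2,0],"twist":0},{"jaw":0,"linear":[-2.5,-2.2,0],"twist":0}]' 10
python3 -m pendant '[{"jaw":0,"linear":[-2.5,-2.2,0],"twist":0},{"jaw":0,"linear":[-2.5,-2.2,0],"twist":0},{"jaw":0,"linear":[-2.5,-2.2,0],"twist":0},{"jaw":0,"linear":[-2.5,-2.2,0],"twist":0},{"jaw":0,"linear":[-2.5,-2.2,0],"twist":0},{"jaw":0,"linear":[-2.5,-2.2,0],"twist":0},{"jaw":0,"linear":[-2.5,-2.2,0],"twist":0},{"jaw":0,"linear":[-2.5,-2.2,0],"twist":0},{"jaw":0,"linear":[-2.5,-2.2,0],"twist":0},{"jaw":0,"linear":[-2.0,-2.0,0],"twist":0},{"jaw":0,"linear":[0,0,0],"twist":0},{"jaw":0,"linear":[0,0,0],"twist":0}]'
cat > e.py <<'E'
from h import *
from scipy.spatial.transform import Rotation as R
import sys
o=robot.get_obs(); r=R.from_quat(o["tool_rot"]); p=o["position"]
t=np.array([.529,.0245,float(sys.argv[1])])+[0,0,robot.nose_length]
print(o["time"],p,"axes",np.round(r.as_matrix(),3).tolist(),"shift cm",np.round(100*r.inv().apply(t-p),2),"F",o["ft_force"],o["grip_width"])
E
python3 e.py .125
```

```text
time: 0.93
position: [0.3578, 0.3126, 0.2393]
tool_rot: [0.148, 0.989, -0.0, -0.0]
ft_force: [-0.1, 0.8, -0.3]
grip_width: 0.0281
grip_force: 0.0
time: 1.93
position: [0.5284, 0.0327, 0.239]
tool_rot: [0.149, 0.989, 0.0, -0.0]
ft_force: [-1.0, 0.3, 0.3]
grip_width: 0.0008
grip_force: 0.0
1.9333 [0.52835534 0.03274541 0.23904711] axes [[-0.955, 0.295, -0.001], [0.295, 0.955, 0.0], [0.001, 0.0, -1.0]] shift cm [-0.31 -0.77  9.7 ] F [-1.02591064  0.26706202  0.25872113] 0.0007735898661023111
```

```bash
python3 -m pendant '[{"jaw":0,"linear":[-0.3,-0.7,2],"twist":0},{"jaw":0,"linear":[0,0,3],"twist":0},{"jaw":0,"linear":[0,0,2.5],"twist":0},{"jaw":0,"linear":[0,0,1.5],"twist":0},{"jaw":0,"linear":[0,0,0],"twist":0}]'
python3 e.py .112
python3 - <<'E'
from h import *
a=cams.camera("wrist")["color"]; b=cams.camera("scene")["color"][150:310,190:390]
cv2.imwrite("pics/w1.png",cv2.hconcat([cv2.resize(a,(400,300)),cv2.resize(b,(375,300),interpolation=cv2.INTER_CUBIC)]))
E
```

```text
time: 2.35
position: [0.5251, 0.0282, 0.1464]
tool_rot: [0.147, 0.989, 0.0, -0.005]
ft_force: [0.0, 0.2, -0.5]
grip_width: 0.0008
grip_force: 0.0
2.35 [0.525126   0.02816028 0.14635281] axes [[-0.957, 0.291, -0.009], [0.291, 0.957, 0.002], [0.009, -0.001, -1.0]] shift cm [-0.49 -0.24  1.73] F [ 0.01016391  0.19771882 -0.46784222] 0.0007877549296655708
```

View pics/w1.png

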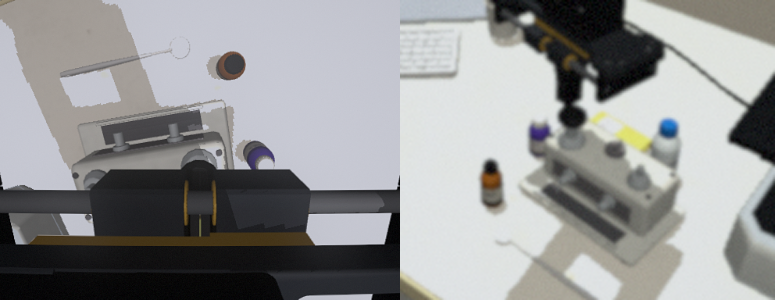

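```bash
python3 -m pendant '[{"jaw":0,"linear":[-0.3,-0.3,0],"twist":0},{"jaw":0,"linear":[0,0,0],"twist":0},{"jaw":0,"linear":[0,0,0],"twist":0}]'
python3 e.py .112
```

```text
time: 2.7
position: [0.5319, 0.0226, 0.1509]
tool_rot: [0.148, 0.989, -0.0, 0.001]
ft_force: [-0.1, -0.1, 1.1]
grip_width: 0.0003
grip_force: 0.0
2.7 [0.53185414 0.02257968 0.15087766] axes [[-0.956, 0.292, 0.003], [0.292, 0.956, -0.0], [-0.003, 0.0, -1.0]] shift cm [0.34 0.1  2.19] F [-0.09758126 -0.07042582  1.14909255] 0.00032587828146988395
```

```bash
python3 -m pendant '[{"jaw":0,"linear":[0.2,0.1,0.8],"twist":0},{"jaw":0,"linear":[0,0,0.8],"twist":0},{"jaw":0,"linear":[0,0,0.6],"twist":0},{"jaw":0,"linear":[0,0,0.6],"twist":0},{"jaw":0,"linear":[0,0,0.6],"twist":0},{"jaw":0,"linear":[0,0,0.2],"twist":0},{"jaw":0,"linear":[0,0,0],"twist":0},{"jaw":0,"linear":[0,0,0],"twist":0}]'
python3 e.py .094
```

```text
time: 3.37
position: [0.5289, 0.0244, 0.1137]
tool_rot: [0.148, 0.989, 0.0, -0.0]
ft_force: [-2.1, 0.7, 8.2]
grip_width: 0.0006
grip_force: 4.3
3.3667 [0.52885017 0.02442665 0.11367809] axes [[-0.956, 0.293, -0.001], [0.293, 0.956, 0.0], [0.001, 0.0, -1.0]] shift cm [-0.01  0.01  0.27] F [-2.14909827  0.66457014  8.21273631] 0.0005858022243924361
```

```bash
python3 -m pendant '[{"jaw":0,"linear":[0,0,0.3],"twist":0},{"jaw":0,"linear":[0,0,0.15],"twist":0},{"jaw":0,"linear":[0,0,0],"twist":0}]'
python3 e.py .094
```

```text
time: 3.62
position: [0.5289, 0.0244, 0.1112]
tool_rot: [0.148, 0.989, -0.0, -0.0]
ft_force: [-4.7, 0.9, 22.7]
grip_width: 0.0009
grip_force: 11.3
3.6167 [0.5288929  0.02443185 0.11124999] axes [[-0.956, 0.292, -0.0], [0.292, 0.956, -0.0], [0.0, -0.0, -1.0]] shift cm [-0.01  0.01  0.02] F [-4.70224376  0.85408307 22.70620068] 0.000901324632637293
```

Bottomed (22.7 N). Release, then a second stroke.

```bash
python3 -m pendant '[{"jaw":0,"linear":[0,0,-1.3],"twist":0},{"jaw":0,"linear":[0,0,-1.3],"twist":0},{"jaw":0,"linear":[0,0,0],"twist":0},{"jaw":0,"linear":[0,0,0],"twist":0},{"jaw":0,"linear":[0,0,0],"twist":0},{"jaw":0,"linear":[0,0,0],"twist":0}]'
python3 e.py .112
python3 - <<'E'
from h import *
W=world(cams.camera("scene"));m=(abs(W[...,0]-.517)<.013)&(abs(W[...,1]+.068)<.013);print(np.nanmax(W[m][:,2]))
E
python3 -m pendant '[{"jaw":0,"linear":[0,0,0.7],"twist":0},{"jaw":0,"linear":[0,0,0.6],"twist":0},{"jaw":0,"linear":[0,0,0.6],"twist":0},{"jaw":0,"linear":[0,0,0.5],"twist":0},{"jaw":0,"linear":[0,0,0.2],"twist":0},{"jaw":0,"linear":[0,0,0],"twist":0},{"jaw":0,"linear":[0,0,0],"twist":0}]'
python3 e.py .094
python3 -m pendant '[{"jaw":0,"linear":[0,0,-1.3],"twist":0},{"jaw":0,"linear":[0,0,-1.3],"twist":0},{"jaw":0,"linear":[0,0,0],"twist":0},{"jaw":0,"linear":[0,0,0],"twist":0},{"jaw":0,"linear":[0,0,0],"twist":0},{"jaw":0,"linear":[0,0,0],"twist":0}]'
python3 - <<'E'
from h import *
c=cams.camera("scene");W=world(c);m=(abs(W[...,0]-.517)<.013)&(abs(W[...,1]+.068)<.013);print(np.nanmax(W[m][:,2]))
cv2.imwrite("pics/s2.png",cv2.resize(c["color"][180:300,220:380],(800,600),interpolation=cv2.INTER_CUBIC))
E
python3 e.py .112
```

```text
time: 4.12
position: [0.5285, 0.0244, 0.1339]
tool_rot: [0.148, 0.989, 0.0, -0.001]
ft_force: [0.7, 0.0, 0.0]
grip_width: 0.0008
grip_force: 0.0
4.1167 [0.52845315 0.02435814 0.13390292] axes [[-0.956, 0.293, -0.002], [0.293, 0.956, 0.0], [0.002, -0.0, -1.0]] shift cm [-0.05  0.03  0.49] F [0.71443526 0.02996772 0.03130463] 0.0008072760674998974
0.23116974510182486
time: 4.75
position: [0.5297, 0.0243, 0.1112]
tool_rot: [0.148, 0.989, -0.0, 0.001]
ft_force: [-4.0, 0.4, 23.2]
grip_width: 0.0009
grip_force: 11.1
4.75 [0.52970201 0.02425676 0.11122888] axes [[-0.956, 0.292, 0.002], [0.292, 0.956, -0.0], [-0.002, 0.0, -1.0]] shift cm [0.07 0.   0.02] F [-4.02923388  0.35331487 23.17071416] 0.0009348745859027081
time: 5.25
position: [0.5284, 0.0244, 0.1338]
tool_rot: [0.148, 0.989, 0.0, -0.001]
ft_force: [-1.0, -0.0, 0.1]
grip_width: 0.0006
grip_force: 0.0
0.23115456235154808
5.3 [0.52851016 0.02434302 0.13391756] axes [[-0.956, 0.293, -0.002], [0.293, 0.956, 0.0], [0.002, -0.0, -1.0]] shift cm [-0.04  0.03  0.49] F [0.26566621 0.72430268 0.51632696] 0.00044822400052984114
```

View pics/s2.png

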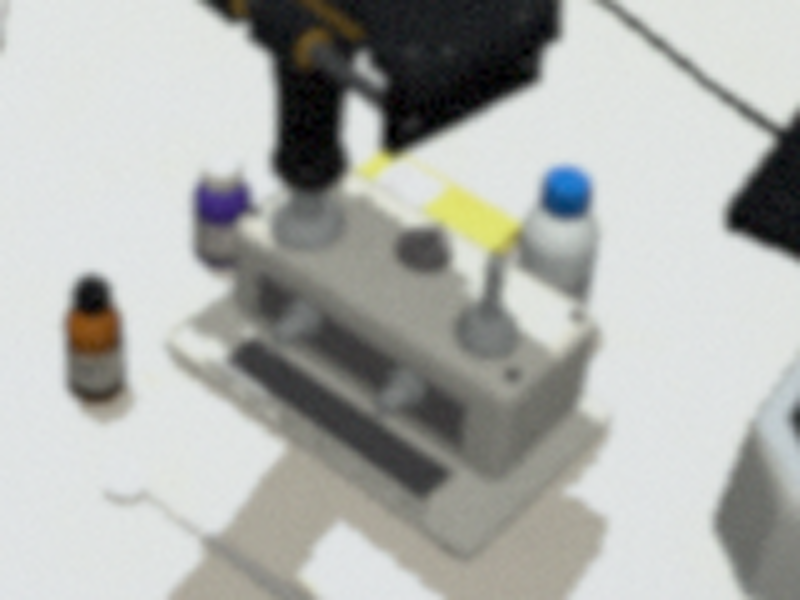

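The pin is partly out: its tip is at crop (493,258) and the collar at (488,325). Oiler and bottles are in place. Two more strokes, then measure the height.

```bash
for i in 1 2; do python3 -m pendant '[{"jaw":0,"linear":[0,0,0.7],"twist":0},{"jaw":0,"linear":[0,0,0.6],"twist":0},{"jaw":0,"linear":[0,0,0.6],"twist":0},{"jaw":0,"linear":[0,0,0.5],"twist":0},{"jaw":0,"linear":[0,0,0.2],"twist":0},{"jaw":0,"linear":[0,0,0],"twist":0},{"jaw":0,"linear":[0,0,0],"twist":0}]' | grep -E 'pos|ft'
python3 -m pendant '[{"jaw":0,"linear":[0,0,-1.3],"twist":0},{"jaw":0,"linear":[0,0,-1.3],"twist":0},{"jaw":0,"linear":[0,0,0],"twist":0},{"jaw":0,"linear":[0,0,0],"twist":0},{"jaw":0,"linear":[0,0,0],"twist":0},{"jaw":0,"linear":[0,0,0],"twist":0}]' | grep -E 'time|pos|ft'; done
cat > pin.py <<'E'
from h import *
import sys
c=cams.camera("scene");W=world(c)
m=(abs(W[...,0]-.518)<.02)&(abs(W[...,1]+.068)<.02)&(W[...,2]<.15)
p=W[m];print(p[np.argsort(-p[:,2])][:6].round(4))
f=192/np.tan(np.radians(c["fov_y"])/2);K=np.array([[f,0,c["cx"]],[0,f,c["cy"]],[0,0,1]])
q=np.array([[.517,-.068,z] for z in(.084,.104,.114,.124)])
r=cv2.Rodrigues(c["view"][:3,:3])[0]
uv=cv2.projectPoints(q,r,c["view"][:3,3],K,np.array([c["k1"],0,0,0.]))[0][:,0]
print("crop px for z .084 .104 .114 .124",((uv-[220,180])*5+2).round(0).tolist())
cv2.imwrite(sys.argv[1],cv2.resize(c["color"][180:300,220:380],(800,600),interpolation=cv2.INTER_CUBIC))
E
python3 pin.py pics/s3.png
```

```text
position: [0.5297, 0.0243, 0.1112]
ft_force: [-3.9, 0.8, 21.2]
time: 6.38
position: [0.5284, 0.0244, 0.1338]
ft_force: [-0.4, 0.4, 0.2]
position: [0.5296, 0.0243, 0.1112]
ft_force: [-4.6, 1.1, 23.7]
time: 7.47
position: [0.5284, 0.0244, 0.1338]
ft_force: [-0.1, 0.4, -0.8]
[[ 0.5157 -0.0719  0.1249]
 [ 0.5194 -0.0721  0.1248]
 [ 0.5188 -0.0703  0.1242]
 [ 0.5144 -0.0684  0.1239]
 [ 0.5182 -0.0685  0.1237]
 [ 0.5158 -0.0699  0.1237]]
crop px for z .084 .104 .114 .124 [[485.0, 311.0], [489.0, 275.0], [492.0, 256.0], [494.0, 238.0]]
```

View pics/s3.png

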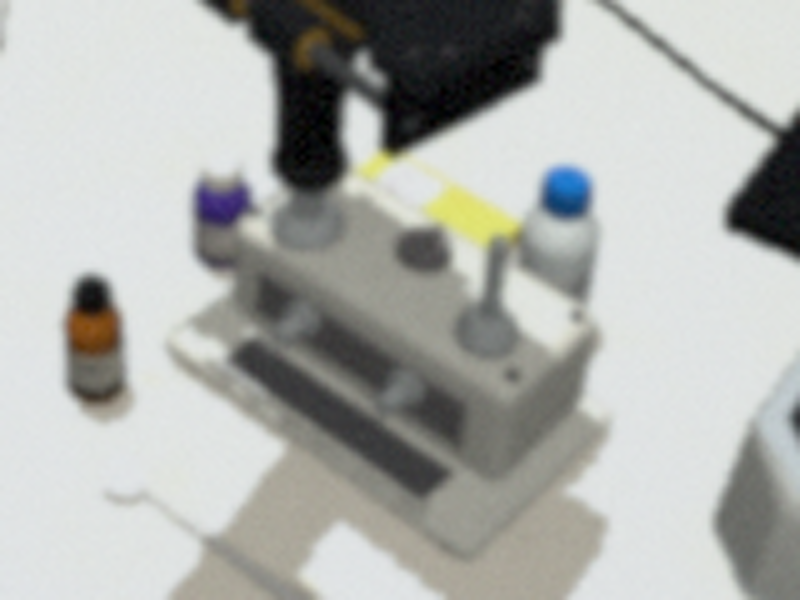

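The pin tip is now at crop (497,237), and depth puts it at 0.124 m, so it is fully out. I'll do one spare stroke as insurance since it can't go further, then retreat straight up and check.

```bash
python3 -m pendant '[{"jaw":0,"linear":[0,0,0.7],"twist":0},{"jaw":0,"linear":[0,0,0.6],"twist":0},{"jaw":0,"linear":[0,0,0.6],"twist":0},{"jaw":0,"linear":[0,0,0.5],"twist":0},{"jaw":0,"linear":[0,0,0.2],"twist":0},{"jaw":0,"linear":[0,0,0],"twist":0},{"jaw":0,"linear":[0,0,0],"twist":0}]' | grep -E 'pos|ft'
python3 -m pendant '[{"jaw":0,"linear":[0,0,-1.3],"twist":0},{"jaw":0,"linear":[0,0,-1.3],"twist":0},{"jaw":0,"linear":[0,0,0],"twist":0},{"jaw":0,"linear":[0,0,0],"twist":0},{"jaw":0,"linear":[0,0,-2],"twist":0},{"jaw":0,"linear":[0,0,-3],"twist":0},{"jaw":0,"linear":[0,0,-3],"twist":0},{"jaw":0,"linear":[0,0,-2],"twist":0},{"jaw":0,"linear":[0,0,0],"twist":0},{"jaw":0,"linear":[0,0,0],"twist":0},{"jaw":0,"linear":[0,0,0],"twist":0},{"jaw":0,"linear":[0,0,0],"twist":0}]'
python3 pin.py pics/s4.png
python3 - <<'E'
from h import *
W=world(cams.camera("scene"));m=(abs(W[...,0]-.529)<.015)&(abs(W[...,1]-.0245)<.015)&(W[...,2]<.15);print("cap",np.percentile(W[m][:,2],[90,97]))
E
```

```text
position: [0.5297, 0.0242, 0.1112]
ft_force: [-3.7, 0.6, 22.3]
time: 9.1
position: [0.5279, 0.0245, 0.233]
tool_rot: [0.148, 0.989, 0.0, -0.002]
ft_force: [0.1, 0.3, 0.1]
grip_width: 0.0004
grip_force: 0.0
[[ 0.5198 -0.0719  0.1244]
 [ 0.514  -0.0686  0.1243]
 [ 0.5176 -0.0688  0.1243]
 [ 0.5171 -0.067   0.1237]
 [ 0.517  -0.0714  0.1236]
 [ 0.5159 -0.0698  0.1236]]
crop px for z .084 .104 .114 .124 [[485.0, 311.0], [489.0, 275.0], [492.0, 256.0], [494.0, 238.0]]
cap [0.1123546  0.11316202]
```

View pics/s4.png

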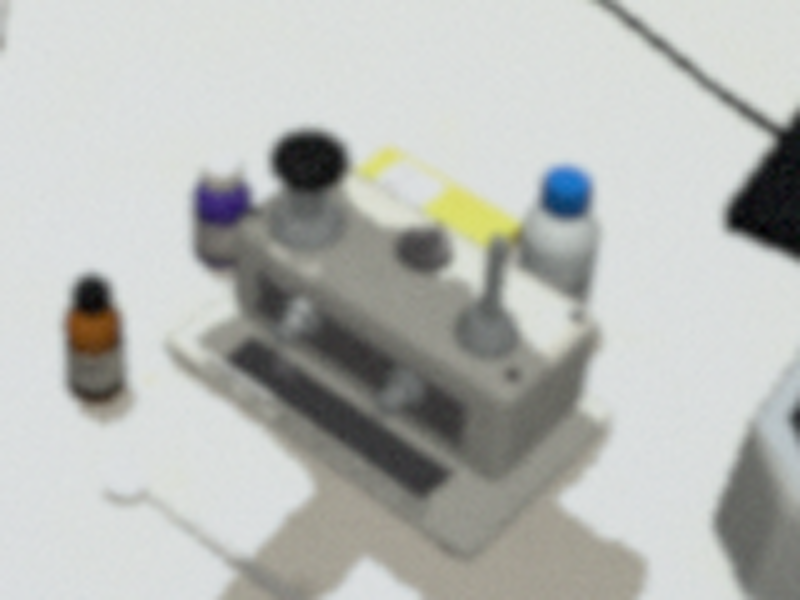

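The plunger cap is up (0.112 m, crop (310,158)) and the pin is fully out (0.124 m, crop (497,238)). Everything is in place and the robot is clear.

```bash
python3 -c "from rig import robot; print(robot.hand_in())"
```

```text
the job is handed in; nothing more can be done
None
```

I primed the oiler with five full strokes and handed the job in at about 9 s: the pin measured fully out (top at 124 mm), the plunger is back up (112 mm), and the oiler and bystanders showed no visible movement; the hand-in returned no verdict.

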